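# Let a ratchet wire drum back and lock it again

### The job

Throw the red pawl lever of the bench wire winder back (away from you) so that the pawl is lifted out of the ratchet and stays up, then wind the drum backward with its crank (the top of the drum moving away from you) until the yellow wire clamp bar on the drum is at the very top. Then throw the pawl lever forward again so that the pawl sits fully down between two teeth, let go, and leave the tools and the tape roll beside the winder where they are.

Things in the scene. Friction and masses are not known exactly. Their poses are not given: they have to be found in the camera images.
- winder: Blue steel frame of a hand-cranked wire winder, fixed to the worktop: base plate 190 x 156 x 8 mm (x from -77 to +113, y from -78 to +78 mm), two upright cheeks. Origin on its underside, straight below the middle of the drum; x points away from the robot at yaw 0, y to the left along the axle, z up. 'Winder x, y' below are in this frame.
- axle (a point): Middle of the drum on its axle (along winder y), 110 mm above the worktop. Drum flange radius 58 mm at y = -50 mm. Steel ratchet wheel at y = 45 to 57 mm: eight teeth 45 degrees apart, root radius 48, tip radius 62 mm.
- drum (a joint): Turn of the drum, rad: 0 = yellow clamp bar at the very top; falls as the drum turns backward (its top moving to winder +x); starts at 1.2 to 2.0. Stays where left (friction 0.18 N m). A lowered pawl stops backward turning at the next tooth, and lets forward turning pass. From -0.20 to +0.20 the pawl can drop fully in (repeats every 0.785); elsewhere it may rest on a tooth.
- crank_handle (a point): Middle of the crank's black grip, a free-spinning sleeve 68 mm long, 22 to 24 mm thick, lying along winder y from -151 to -83 mm; the crank arm is at its left end (y = -80 to -72 mm). Its axis is 80 mm from the axle, at the angle (0.785 - drum) rad from straight up, counted towards winder +x.
- wire_clamp (a point): Middle of the outer face of the yellow wire clamp bar (20 mm wide, 80 mm long along the axle) on the drum, 54 mm from the axle; straight above the axle at the goal.
- pawl (a joint): Turn of pawl and lever, rad: 0 = pawl fully down between two teeth, lever leaning 22 degrees to the robot; about 0.23 = on a tooth's tip; above 0.26 clear; 0.92 = stop, lever leaning 31 degrees away. Its weight tips it over at about 0.4: beyond, it falls back to the stop and stays; before, it falls forward and the pawl drops. About 1 N at the ball moves it.
- pawl_ball (a point): Centre of the red ball, 28 mm in diameter, on the end of the pawl's lever (a steel rod 9 mm thick), 105 mm from the pivot, at winder y = 51 mm. It moves in the winder's x-z plane from 239 mm high (pawl down) to 231 mm high (thrown back), 95 mm in all.
- pawl_pivot (a point): Pivot of the pawl, 80 mm behind the axle (winder x = +80 mm), winder y = 51 mm, 141 mm above the worktop; its axis lies along the winder's y.
- vinyl_tape: Loose roll of black tape, 66 mm across and 18 mm high, lying to the left of the winder; origin under its centre. To be left alone.
- side_cutters: Loose red side cutters, 133 x 49 x 12 mm, lying to the right of the winder; origin under the middle. To be left alone.
- screwdriver_yellow: Loose screwdriver with yellow handle, 145 mm long and 22 mm thick, lying to the left of the winder beyond the tape; origin under the middle. To be left alone.

How it is judged (in metres and radians):
On the way, in this order (a step that is already met when the one before it is completed fails the run):
1. the pawl is thrown back and stays clear of the ratchet while the drum has not yet been let back (value of joint pawl above 0.75 rad and value of joint drum above 0.5 rad), for 0.2 s.
2. with the pawl still clear, the drum is turned backward until the yellow clamp bar is at the top (value of joint pawl above 0.5 rad and value of joint drum between -0.3 and 0.3 rad), for 0.2 s.
At the end, for the whole second after the job is handed in: The pawl is down between two teeth (pawl joint below 0.09 rad), the clamp bar is within 0.3 rad (17 degrees) of the very top, and the drum is at rest (value of joint pawl below 0.09 rad and value of joint drum between -0.3 and 0.3 rad and velocity of joint drum between -0.05 and 0.05 rad/s); the robot touches nothing.
It fails at once if the tape roll, the side cutters or the screwdriver is moved more than 30 mm (distance of any of vinyl_tape, side_cutters, screwdriver_yellow from where it was at the start of the episode above 0.03 m).
It also fails if it takes over 48 s, if anything falls off the work surface, if the arm or the gripper's body presses on something with over 40 N, if the wrist force passes 120 N, or if a joint passes its speed limit or range.

### The arm

A 6-joint arm with a two-finger parallel gripper is mounted at the origin on a cart in front of the work surface, level with it; the furniture and walls round the work are solid. World frame = base frame: x ahead of the robot, y to its left, z up, the work surface at z = 0. Lengths are in mm, angles in rad, forces in N, time in s.
With the tool pointing down it reaches from about 350 to 775 mm from the base axis. Payload 7.3 kg.
Tool frame: the origin (TCP) lies between the finger pads; the fingertips stand 14 mm ahead of it and the grasp point (between the pads) lies 5 mm behind it; z points along the fingers, y is the line along which they close (so a half turn about z gives the same grasp; the last joint's range is limited). The gripper opens to 92 mm and grips with 3 to 60 N. Pads are 19 mm wide; open, the fingers measure 130 mm over their backs; the gripper's body (75 mm by 190 mm) begins 47 mm behind the grasp point.
Start: joints at [-1.491, 0.342, 1.524, -0, 1.275, -0.146], TCP at [117.562, -511.689, 212.841] pointing down, gripper open.
Joint ranges: [-2.53, 2.53], [-0.77, 2.02], [0.04, 2.7], [-1, 4.14], [0.28, 2.66], [-3.11, 3.11]. Speed limits (rad/s): [2.57, 2.57, 3.14, 3.14, 3.14, 3.14].

### API

Orientations are given as [roll, pitch, yaw] about the fixed x, y, z axes, in that order (R = Rz(yaw) Ry(pitch) Rx(roll)).
In Python, from plant import get_obs, cams, close_job gives the robot as it stands. The module is installed in compiled form; this text tells all that it offers.
- The arm moves only by the shell command python3 -m creep 'ROWS'. ROWS is JSON, a list of rows, each an object of numbers: "hand": the opening, from 0 (shut) to 1 (fully open); "tx", "ty", "tz": the shift along the tool's x, y, z in m; "spin": the turn about the tool's z in degrees. In form: [{"hand": .., "tx": .., "ty": .., "tz": .., "spin": ..}, ...]. A call has 1 to 5 rows; each row shifts and turns the commanded pose from where the row before left it, along the tool's axes as they then stand; what a row does not reach is not made up. A row lasts 1/8 s, in which the tool goes at most 62.5 mm and 10.7 degrees, less where a joint would pass 70% of its speed; a pose out of reach is approached as far as the arm can. A call is refused whole if a number of a shift passes 0.0625 or a number of a turn 10.7, either way. A call with a gripper value outside its range is refused whole. The fingers move at their own pace and stop on an object; the grip force is fixed at half the most. Time passes only in rows, so rows that do not move let the fingers close. It gives the time, the measured TCP pose, the force, the opening and the grip force at its end, in the units of the state.
- get_obs(): the state, without advancing time (a new reading comes with each control period).
- cams.capture(name): name is "side" or "top"; returns a dict with "color" (384x512x3 uint8, red, green, blue), "K" (3x3 intrinsics, pixels), "R" (3x3) and "t" (3): a world point X has camera coordinates R X + t. Camera axes: x right, y down, z forward; pixel columns grow to the right and rows downward; lengths in mm; the calibration is good to about 2 mm. A picture is of the moment at which its call begins. There is no depth.
- close_job(): hands the job in; it is judged then, once.
The state is a dict: "time": time; "joint_positions": joint angles; "dq": joint speeds; "tau": joint torques, N m; "tool_pos": TCP position; "tcp_rot": TCP orientation; "contact_force": force on the tool from outside, world axes, zero at the start; "moment": the same for the moment, N m; "grip_width": finger opening in mm; "finger_force": force on a finger pad.
Only numpy, scipy, OpenCV 4.12 (cv2) and the standard library are available. Lean on these libraries where they do the work, as an engineer would, in place of code of your own. Each camera call takes 0.05 s, during which the arm holds its last target. There are 200 camera calls.

## Working session

There is one attempt and no reset: what is moved stays moved. The work goes in short steps, Python scripts to look and compute and a shell command to move; the robot and the scene stay as the last step left them, time stands still between calls to the robot, and variables do not carry over. Pictures are saved under pics/ and viewed, at most 13 in all, crops included, and the job is handed in when it is done.

```bash
mkdir -p pics; python3 - <<'E'
from plant import get_obs,cams
import cv2,pickle
d={}
for n in("side","top"):
    c=cams.capture(n);d[n]=c;cv2.imwrite(f"pics/{n}0.png",c["color"][:,:,::-1]);print(n,c["K"].tolist(),c["R"].round(3).tolist(),c["t"])
pickle.dump(d,open("c0.pkl","wb"))
print(get_obs())
E
```

```text
side [[409.7447399379243, 0.0, 254.12269758365534], [0.0, 409.7447399379243, 188.78446696454643], [0.0, 0.0, 1.0]] [[-1.0, 0.0, -0.005], [0.005, 0.516, -0.856], [0.003, -0.856, -0.516]] [ 573.12514305  159.51406962 1084.95123485]
top [[416.3454370377363, 0.0, 255.0672844428622], [0.0, 416.3454370377363, 193.57277989143975], [0.0, 0.0, 1.0]] [[-0.004, -1.0, 0.01], [-0.997, 0.003, -0.071], [0.071, -0.01, -0.997]] [ -47.06064596  579.32118981 1111.67473048]
{'time': 0.1, 'joint_positions': array([-1.49099459e+00,  3.42653747e-01,  1.52492904e+00, -1.92371686e-06,
        1.27539883e+00, -1.45964166e-01]), 'dq': array([-0.00023563, -0.00103822, -0.0011663 , -0.00022533,  0.00057024,
       -0.00096562]), 'tau': array([ 2.05439705e-03, -4.32004237e+01, -2.44694227e+01,  7.19339051e-02,
        5.26567816e-02, -4.95258269e-05]), 'tool_pos': array([ 117.53110852, -511.27926875,  212.21147486]), 'tcp_rot': array([-3.14021818e+00, -2.00200942e-04,  2.25766323e-01]), 'contact_force': array([-0.43073736, -0.52805045, -0.80783881]), 'moment': array([ 0.06923678,  0.02116803, -0.00309881]), 'finger_force': 0.0, 'grip_width': 91.99473017000712}
```

View pics/side0.png

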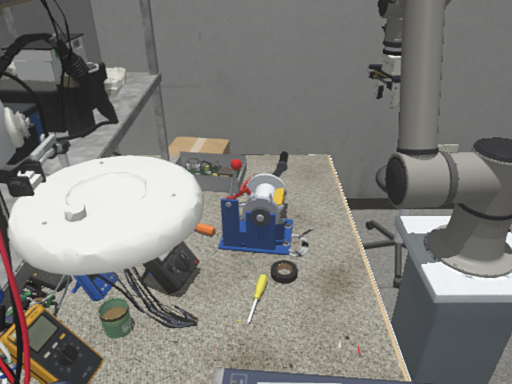

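View pics/top0.png

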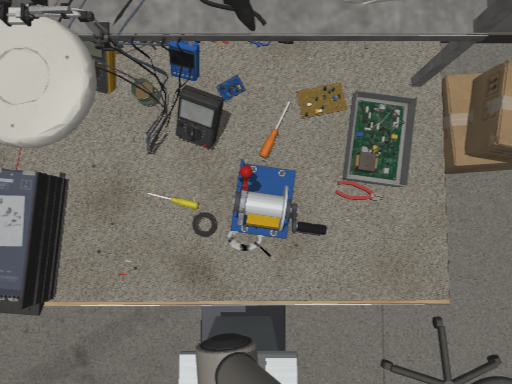

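The side view shows the ball near (236,164) and the winder around (260,220). The top view shows the ball near (246,171), the crank grip near (311,228) and the yellow bar near (264,220). I'll zoom in on both.

```bash
python3 - <<'E'
import cv2,pickle,numpy as np
d=pickle.load(open("c0.pkl","rb"))
a=d["side"]["color"][140:265,205:325,::-1];b=d["top"]["color"][155:265,215:335,::-1]
f=lambda i:cv2.copyMakeBorder(cv2.resize(i,None,fx=3.3,fy=3.3,interpolation=cv2.INTER_CUBIC),0,int(3.3*(125-i.shape[0])+.9),0,0,cv2.BORDER_CONSTANT)
A,B=f(a),f(b);h=min(len(A),len(B));cv2.imwrite("pics/z0.png",np.hstack([A[:h],B[:h]]))
E
```

```text
(no output)
```

View pics/z0.png

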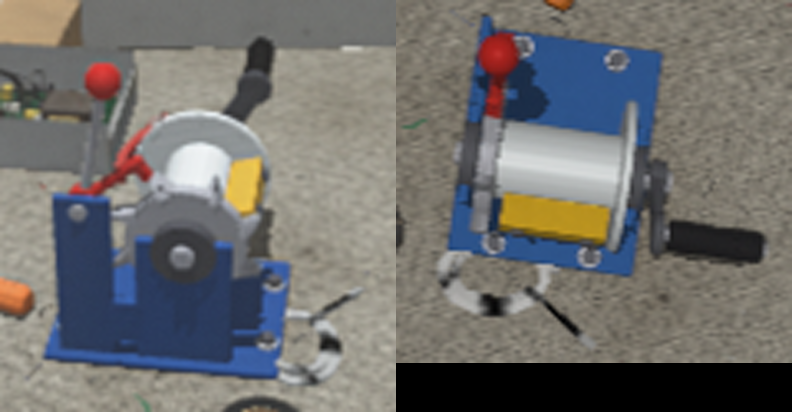

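The zoom shows, in full-image pixels:
- **Ball:** side (235.9,164.2), top (245.9,171.4).
- **Grip ends:** top (298,226.8) and (325.9,229.8), side (280.8,164) and (284.4,153.6).
- **Base corners, top:** (295.6,170.8), (285.9,238.3) and (230.5,230.8).

```bash
cat > h.py <<'E'
import numpy as np,pickle
from scipy.optimize import least_squares
d=pickle.load(open("c0.pkl","rb"))
def proj(n,X):
    c=d[n];p=c["K"]@(c["R"]@X+c["t"]);return p[:2]/p[2]
def tri(ps,pt):
    return least_squares(lambda X:np.r_[proj("side",X)-ps,proj("top",X)-pt],[500,0,100]).x
def W(p,X):
    c,s=np.cos(p[2]),np.sin(p[2]);return np.array([p[0]+c*X[0]-s*X[1],p[1]+s*X[0]+c*X[1],X[2]])
def grip(a,y): return [80*np.sin(.785-a),y,110+80*np.cos(.785-a)]
def ball(q): t=-np.radians(22)+q; return [80+105*np.sin(t),51,141+105*np.cos(t)]
E
python3 - <<'E'
from h import *
B=tri((235.9,164.2),(245.9,171.4));print("ball",B)
for a,b in(((280.8,164),(298,226.8)),((284.4,153.6),(325.9,229.8))):print("grip",tri(a,b))
T=[([113,-78,8],(295.6,170.8)),([-77,-78,8],(285.9,238.3)),([-77,78,8],(230.5,230.8)),(ball(0),(245.9,171.4))]
def res(p):
    r=[proj("top",W(p,X))-q for X,q in T]
    r+=[proj("side",W(p,ball(0)))-(235.9,164.2)]
    for y,s,t in((-83,(280.8,164),(298,226.8)),(-151,(284.4,153.6),(325.9,229.8))):
        X=W(p,grip(p[3],y));r+=[proj("top",X)-t,proj("side",X)-s]
    return np.ravel(r)
s=least_squares(res,[500,0,0,1.6],loss="soft_l1");p=s.x;print(p,s.fun.reshape(-1,2).round(1).tolist());np.save("p.npy",p)
print("ball",W(p,ball(0)),"thrown",W(p,ball(.92)),"grip",W(p,grip(p[3],-117)),"goal",W(p,grip(0,-117)),"axle",W(p,[0,0,110]))
E
```

```text
ball [613.80816643 -26.9441124  242.2013985 ]
grip [ 493.90043113 -147.46144054  179.02324346]
grip [ 483.80311871 -212.19052488  178.89097049]
[548.61878287 -70.49749259  24.95603309 -17.55310826] [[2.1, -1.2], [0.3, -0.7], [-0.5, -3.0], [0.3, 6.8], [7.5, 1.4], [-0.8, -2.3], [1.4, 0.2], [0.1, -0.3], [0.6, -0.3]]
ball [597.61710943 -27.44040752 238.35430473] thrown [689.12930298 -43.78180336 231.27314946] grip [ 489.50588308 -178.79244101  179.76295024] goal [ 583.71682327 -195.61575391  166.59106153] axle [548.61878287 -70.49749259 110.        ]
```

```bash
python3 - <<'E'
from h import *
T=[([113,-78,8],(295.6,170.8)),([-77,-78,8],(285.9,238.3)),([-77,78,8],(230.5,230.8))]
def res(p):
    r=[proj("top",W(p,X))-q for X,q in T]+[proj("top",W(p,ball(p[4])))-(245.9,171.4),proj("side",W(p,ball(p[4])))-(235.9,164.2)]
    r+=[proj("side",W(p,[0,70,110]))-(259.8,217.9)]
    for y,s,t in((-83,(280.8,164),(298,226.8)),(-151,(284.4,153.6),(325.9,229.8))):
        X=W(p,grip(p[3],y));r+=[proj("top",X)-t,proj("side",X)-s]
    return np.ravel(r)
s=least_squares(res,[548,-70,-.17,1.3,.15],loss="soft_l1");p=s.x;print(p,s.fun.reshape(-1,2).round(1).tolist());np.save("p.npy",p)
print("ball",W(p,ball(p[4])),"thrown",W(p,ball(.92)),"axle",W(p,[0,0,110]))
for a in np.linspace(p[3],0,6):print(a.round(2),W(p,grip(a,-117)).round(1))
E
```

```text
[ 5.44484011e+02 -6.82865885e+01 -1.46755155e-01  1.29310854e+00
  2.11795409e-01] [[0.2, -0.7], [0.5, 0.1], [-0.7, -0.5], [-0.0, -0.6], [0.9, -0.7], [1.4, -1.8], [-1.0, -1.6], [2.0, 0.3], [0.0, -0.4], [0.5, -0.3]]
ball [613.28572379 -26.90254389 244.4474823 ] thrown [684.13140868 -37.37480211 231.27314946] axle [544.48401066 -68.28658854 110.        ]
1.29 [ 488.9 -178.3  179.9]
1.03 [ 507.8 -181.1  187.5]
0.78 [ 528.1 -184.1  190. ]
0.52 [ 548.3 -187.1  187.1]
0.26 [ 567.1 -189.9  179.2]
0.0 [ 583.3 -192.3  166.6]
```

The fit is good to about 1 px: winder yaw -0.147, drum 1.29, pawl 0.21 (resting on a tooth). I'll raise, align the tool with the winder and go to a point in front of the ball.

```bash
python3 -m creep '[{"hand":0,"tz":-0.045,"spin":10.7},{"hand":0,"tz":-0.045,"spin":10.7},{"hand":0,"tx":0.031,"ty":-0.046},{"hand":0,"tx":0.031,"ty":-0.046},{"hand":0,"tx":0.031,"ty":-0.046}]'; python3 -m creep '[{"hand":0,"tx":0.031,"ty":-0.046},{"hand":0,"tx":0.031,"ty":-0.046},{"hand":0,"tx":0.031,"ty":-0.046},{"hand":0,"tx":0.031,"ty":-0.046},{"hand":0,"tx":0.031,"ty":-0.046}]'; python3 -m creep '[{"hand":0,"tx":0.031,"ty":-0.046},{"hand":0,"tx":0.031,"ty":-0.046},{"hand":0,"tx":0.031,"ty":-0.046},{"hand":0,"tx":0.031,"ty":-0.046},{"hand":0}]'
```

```text
invalid input at $[0]: expected keys hand, tx, ty, tz, spin
invalid input at $[0]: expected keys hand, tx, ty, tz, spin
invalid input at $[0]: expected keys hand, tx, ty, tz, spin
```

All five keys are needed in every row.

```bash
python3 -m creep '[{"hand":0,"tx":0,"ty":0,"tz":-0.045,"spin":10.7},{"hand":0,"tx":0,"ty":0,"tz":-0.045,"spin":10.7},{"hand":0,"tx":0.031,"ty":-0.046,"tz":0,"spin":0},{"hand":0,"tx":0.031,"ty":-0.046,"tz":0,"spin":0},{"hand":0,"tx":0.031,"ty":-0.046,"tz":0,"spin":0}]'; python3 -m creep '[{"hand":0,"tx":0.031,"ty":-0.046,"tz":0,"spin":0},{"hand":0,"tx":0.031,"ty":-0.046,"tz":0,"spin":0},{"hand":0,"tx":0.031,"ty":-0.046,"tz":0,"spin":0},{"hand":0,"tx":0.031,"ty":-0.046,"tz":0,"spin":0},{"hand":0,"tx":0.031,"ty":-0.046,"tz":0,"spin":0}]'
```

```text
time: 0.72
tool_pos: [230.6, -387.4, 302.5]
tcp_rot: [-3.141, 0.0, -0.148]
contact_force: [0.5, -0.1, 0.0]
grip_width: 46.1
finger_force: 0.0
time: 1.35
tool_pos: [417.9, -182.6, 302.6]
tcp_rot: [3.141, 0.0, -0.148]
contact_force: [1.2, -0.6, 0.7]
grip_width: 0.8
finger_force: 0.0
```

```bash
python3 -m creep '[{"hand":0,"tx":0.031,"ty":-0.046,"tz":0,"spin":0},{"hand":0,"tx":0.031,"ty":-0.046,"tz":0,"spin":0},{"hand":0,"tx":0.031,"ty":-0.046,"tz":0,"spin":0},{"hand":0,"tx":0.031,"ty":-0.046,"tz":0,"spin":0},{"hand":0,"tx":0,"ty":0,"tz":0,"spin":0}]'
cat > look.py <<'E'
import sys,cv2,numpy as np
from plant import cams
o=[]
for n,(r,c) in dict(side=(120,200),top=(145,215)).items():
    im=cams.capture(n)["color"][r:r+145,c:c+130,::-1];o.append(cv2.resize(im,None,fx=3,fy=3,interpolation=cv2.INTER_CUBIC))
cv2.imwrite(f"pics/{sys.argv[1]}.png",np.hstack(o))
E
python3 look.py a
```

```text
time: 1.98
tool_pos: [568.1, -17.5, 301.2]
tcp_rot: [-3.141, 0.002, -0.143]
contact_force: [0.6, -0.8, -0.0]
grip_width: 0.3
finger_force: 0.0
```

View pics/a.png

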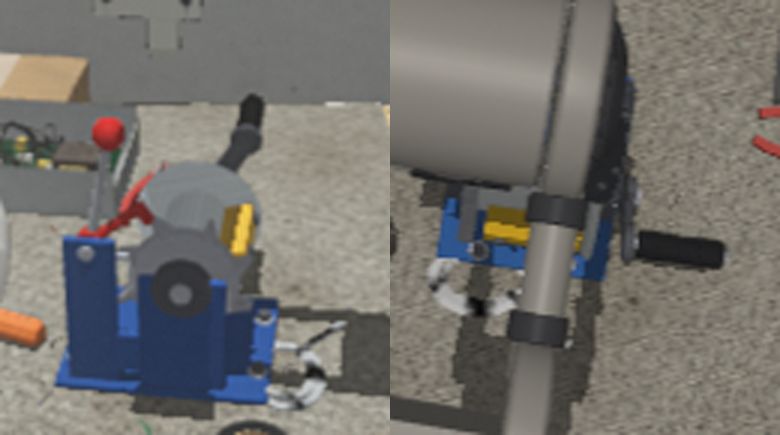

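The picture shows the ball still at side ≈(236,164), and the hand in front of it and above. I'll lower to ball height and push back slowly.

```bash
python3 -m creep '[{"hand":0,"tx":0,"ty":0.004,"tz":0.035,"spin":0},{"hand":0,"tx":0,"ty":0,"tz":0.033,"spin":0},{"hand":0,"tx":0,"ty":0,"tz":0,"spin":0},{"hand":0,"tx":0.015,"ty":0,"tz":0,"spin":0},{"hand":0,"tx":0.015,"ty":0,"tz":0,"spin":0}]'; python3 -m creep '[{"hand":0,"tx":0.015,"ty":0,"tz":0,"spin":0},{"hand":0,"tx":0.015,"ty":0,"tz":0,"spin":0},{"hand":0,"tx":0.013,"ty":0,"tz":0,"spin":0},{"hand":0,"tx":0.01,"ty":0,"tz":0,"spin":0},{"hand":0,"tx":0,"ty":0,"tz":0,"spin":0}]'; python3 look.py b
```

```text
time: 2.7
tool_pos: [596.4, -29.8, 237.3]
tcp_rot: [3.141, -0.003, -0.149]
contact_force: [-0.7, 1.2, 1.7]
grip_width: 0.6
finger_force: 0.4
time: 3.32
tool_pos: [648.7, -37.2, 235.5]
tcp_rot: [3.141, -0.001, -0.148]
contact_force: [-0.9, -0.9, -0.1]
grip_width: 0.8
finger_force: 0.0
```

View pics/b.png

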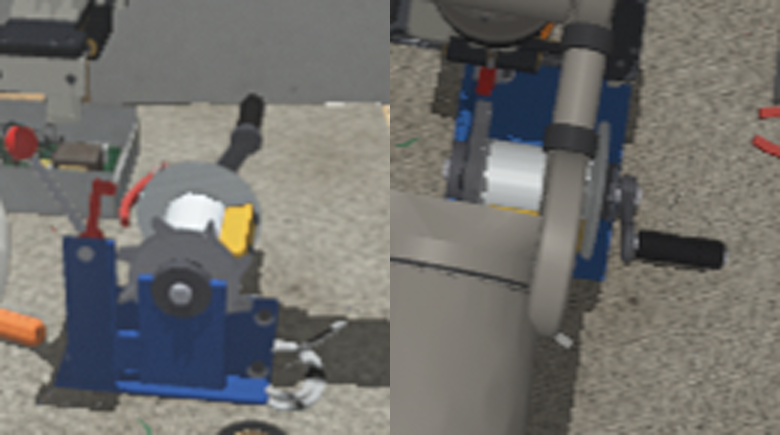

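The pawl is thrown back, with the ball at side ≈(207,167) and the tooth lifted. Next I'll go to the crank grip with the hand turned 90° (spinning negative because of the joint 6 range).

```bash
python3 -m creep '[{"hand":0,"tx":-0.02,"ty":0,"tz":-0.03,"spin":0},{"hand":0,"tx":-0.027,"ty":0.03,"tz":-0.03,"spin":0},{"hand":0,"tx":-0.03,"ty":0.046,"tz":0,"spin":0},{"hand":0.9,"tx":-0.03,"ty":0.045,"tz":0,"spin":0},{"hand":0.9,"tx":-0.03,"ty":0.045,"tz":0,"spin":0}]'; python3 -m creep '[{"hand":0.9,"tx":0,"ty":0,"tz":0,"spin":-10},{"hand":0.9,"tx":0,"ty":0,"tz":0,"spin":-10},{"hand":0.9,"tx":0,"ty":0,"tz":0,"spin":-10},{"hand":0.9,"tx":0,"ty":0,"tz":0,"spin":-10},{"hand":0.9,"tx":0,"ty":0,"tz":0,"spin":-10}]';python3 -m creep '[{"hand":0.9,"tx":0,"ty":0,"tz":0,"spin":-10},{"hand":0.9,"tx":0,"ty":0,"tz":0,"spin":-10},{"hand":0.9,"tx":0,"ty":0,"tz":0,"spin":-10},{"hand":0.9,"tx":0,"ty":0,"tz":0,"spin":-10},{"hand":0.9,"tx":0,"ty":0,"tz":0,"spin":0}]'
```

```text
time: 4.05
tool_pos: [486.6, -181.4, 295.4]
tcp_rot: [3.141, -0.001, -0.147]
contact_force: [-0.2, -0.4, 0.2]
grip_width: 16.3
finger_force: 0.0
time: 4.68
tool_pos: [487.8, -180.4, 295.2]
tcp_rot: [3.141, -0.0, 0.731]
contact_force: [0.3, 0.4, 0.8]
grip_width: 65.7
finger_force: 0.0
time: 5.3
tool_pos: [487.9, -180.4, 295.2]
tcp_rot: [3.141, 0.0, 1.422]
contact_force: [0.7, 0.4, 0.2]
grip_width: 82.6
finger_force: 0.0
```

```bash
python3 -m creep '[{"hand":0.9,"tx":0,"ty":0,"tz":0.04,"spin":0},{"hand":0.9,"tx":0,"ty":0,"tz":0.04,"spin":0},{"hand":0.9,"tx":0,"ty":0,"tz":0.037,"spin":0},{"hand":0.32,"tx":0,"ty":0,"tz":0,"spin":0},{"hand":0.32,"tx":0,"ty":0,"tz":0,"spin":0}]'; python3 -m creep '[{"hand":0.32,"tx":0,"ty":0,"tz":0,"spin":0},{"hand":0.32,"tx":0,"ty":0,"tz":0,"spin":0},{"hand":0.32,"tx":0,"ty":0,"tz":0,"spin":0}]'; python3 look.py c
```

```text
time: 5.92
tool_pos: [489.0, -181.1, 179.4]
tcp_rot: [3.139, 0.001, 1.421]
contact_force: [-0.6, -0.6, 0.5]
grip_width: 66.9
finger_force: 0.0
time: 6.3
tool_pos: [488.5, -180.7, 178.4]
tcp_rot: [3.141, 0.0, 1.423]
contact_force: [-0.1, -0.4, -0.5]
grip_width: 37.5
finger_force: 0.0
```

View pics/c.png

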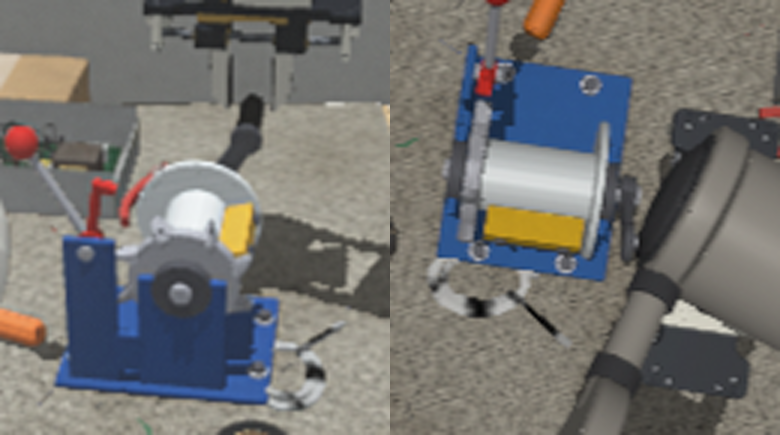

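In the picture the fingers seem to end at about side-crop row 103, higher than the sleeve's row of about 117. I'll check whether the tips straddle the sleeve by projecting the pose and zooming in.

```bash
python3 - <<'E'
from h import *
from plant import cams,get_obs
import cv2
o=get_obs();T=o["tool_pos"];print(T,o["grip_width"],o["contact_force"].round(1))
im=cams.capture("side")["color"][110:190,240:320,::-1].copy()
im=cv2.resize(im,None,fx=7,fy=7,interpolation=cv2.INTER_CUBIC)
yw=T*0+np.array([np.sin(1.423),-np.cos(1.423),0])
for k,dz,col in((0,-14,(0,0,255)),(0,42,(0,255,0)),(28,-14,(0,0,255)),(-28,-14,(0,0,255))):
    u=proj("side",T+yw*k+[0,0,dz]);cv2.circle(im,tuple(int(v) for v in (u-[240,110])*7),4,col,-1);print(u)
cv2.imwrite("pics/d.png",im)
E
```

```text
[ 488.37710505 -180.68136624  178.03570687] 31.217613592935486 [-0.7  0.6 -0.1]
[283.82047719 163.31036466]
[284.47149167 145.22489498]
[273.94419435 162.68476464]
[293.75846966 163.93987359]
```

View pics/d.png

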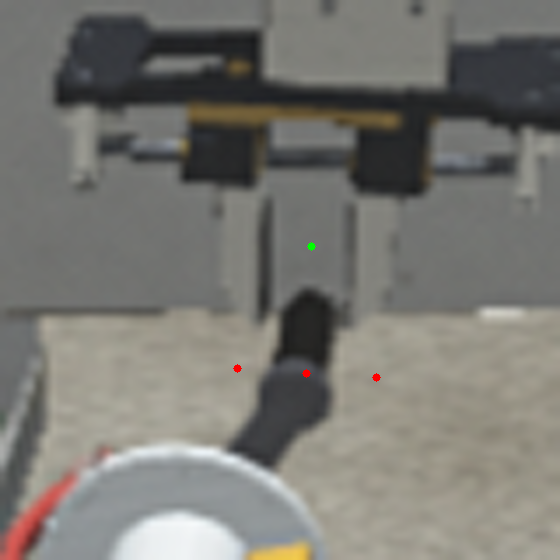

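The fingertips appear about 24 mm higher than the pose implies, while x is well centred. Lowering 20 mm is safe either way because the palm keeps clearance over the sleeve.

```bash
python3 -m creep '[{"hand":0.4,"tx":0,"ty":0,"tz":0,"spin":0},{"hand":0.4,"tx":0,"ty":0,"tz":0.01,"spin":0},{"hand":0.4,"tx":0,"ty":0,"tz":0.01,"spin":0},{"hand":0.32,"tx":0,"ty":0,"tz":0,"spin":0},{"hand":0.32,"tx":0,"ty":0,"tz":0,"spin":0}]'; python3 -m creep '[{"hand":0.32,"tx":0,"ty":0.005,"tz":0,"spin":0},{"hand":0.32,"tx":0,"ty":0.01,"tz":0,"spin":0},{"hand":0.32,"tx":0,"ty":0.01,"tz":0,"spin":0}]'; python3 - <<'E'
from plant import cams
import cv2
im=cams.capture("side")["color"][110:210,225:325,::-1]
cv2.imwrite("pics/e.png",cv2.resize(im,None,fx=5,fy=5,interpolation=cv2.INTER_CUBIC))
E
```

```text
time: 7.08
tool_pos: [488.4, -180.7, 157.7]
tcp_rot: [-3.141, 0.0, 1.423]
contact_force: [-0.4, -0.3, 0.6]
grip_width: 29.4
finger_force: 0.0
time: 7.45
tool_pos: [513.5, -184.4, 157.8]
tcp_rot: [-3.141, 0.0, 1.423]
contact_force: [-3.1, -0.2, 0.4]
grip_width: 29.9
finger_force: 1.5
```

View pics/e.png

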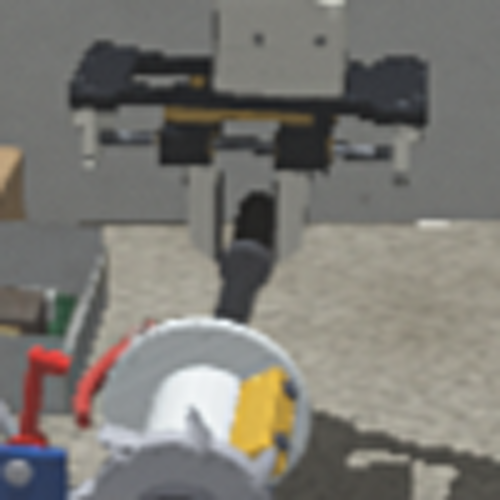

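The sleeve is between the fingers and moves with them (-3 N, side-crop (255,220)). I'll follow the arc to the goal angle.

```bash
python3 -m creep '[{"hand":0.32,"tx":0,"ty":0.014,"tz":-0.007,"spin":0},{"hand":0.32,"tx":0,"ty":0.014,"tz":0.001,"spin":0},{"hand":0.32,"tx":0,"ty":0.014,"tz":0.004,"spin":0},{"hand":0.32,"tx":0,"ty":0.014,"tz":0.006,"spin":0},{"hand":0.32,"tx":0,"ty":0.014,"tz":0.01,"spin":0}]'; python3 -m creep '[{"hand":0.32,"tx":0,"ty":0.004,"tz":0.004,"spin":0},{"hand":0.32,"tx":0,"ty":0,"tz":0,"spin":0},{"hand":0.32,"tx":0,"ty":0,"tz":0,"spin":0}]';  python3 look.py f
```

```text
time: 8.12
tool_pos: [583.2, -194.6, 143.1]
tcp_rot: [-3.142, -0.0, 1.423]
contact_force: [-1.6, 1.0, 0.3]
grip_width: 29.9
finger_force: 1.5
time: 8.5
tool_pos: [586.6, -195.5, 140.3]
tcp_rot: [3.14, 0.001, 1.423]
contact_force: [-0.4, 0.0, 0.4]
grip_width: 29.2
finger_force: 0.0
```

View pics/f.png

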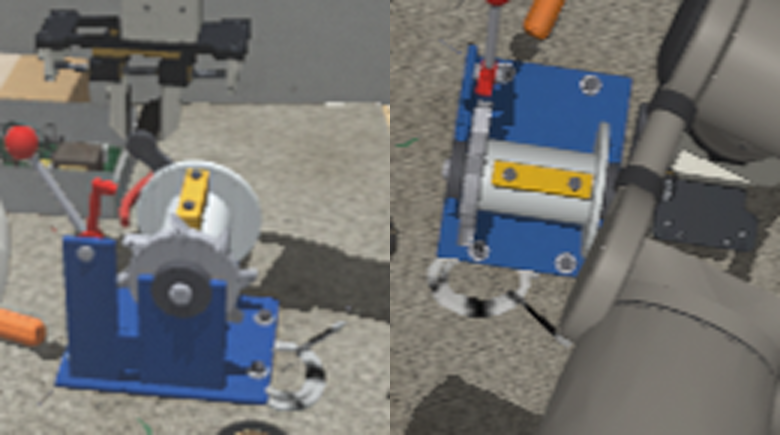

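The bar is near the top: side crop (193,195), which is pixel (264.3,185), and top crop (543,180), which is pixel (266,205). I'll compute the angle from these.

```bash
python3 - <<'E'
from h import *
p=np.load("p.npy")
for a in(-.2,-.1,0,.1,.2):
    X=W(p,[-54*np.sin(a),0,110+54*np.cos(a)]);print(a,proj("side",X),proj("top",X))
E
```

```text
-0.2 [260.7309724  183.61221142] [264.44190727 199.41420522]
-0.1 [262.7752059  183.48579693] [264.13583359 201.61766453]
0 [264.84266878 183.53968695] [263.81890694 203.85934108]
0.1 [266.91113316 183.77372186] [263.49478907 206.11325837]
0.2 [268.95827521 184.18565498] [263.16724519 208.35321989]
```

Drum angle ≈ 0 (-0.03 from the side view, +0.05 from the top). I'll release and lift, then straddle the ball with open fingers along winder x.

```bash
python3 -m creep '[{"hand":0.8,"tx":0,"ty":0,"tz":0,"spin":0},{"hand":0.8,"tx":0,"ty":0,"tz":0,"spin":0},{"hand":0.8,"tx":0,"ty":0,"tz":0,"spin":0},{"hand":1,"tx":0,"ty":0,"tz":-0.05,"spin":0},{"hand":1,"tx":0,"ty":0,"tz":-0.05,"spin":0}]'; python3 -m creep '[{"hand":1,"tx":0,"ty":0,"tz":-0.05,"spin":0},{"hand":1,"tx":0.043,"ty":0.018,"tz":-0.01,"spin":0},{"hand":1,"tx":0.043,"ty":0.018,"tz":0,"spin":0},{"hand":1,"tx":0.043,"ty":0.018,"tz":0,"spin":0},{"hand":1,"tx":0.042,"ty":0.018,"tz":0,"spin":0}]'; python3 -m creep '[{"hand":1,"tx":0,"ty":0,"tz":0,"spin":0},{"hand":1,"tx":0,"ty":0,"tz":0.03,"spin":0},{"hand":1,"tx":0,"ty":0,"tz":0.03,"spin":0},{"hand":1,"tx":0,"ty":0,"tz":0.016,"spin":0},{"hand":1,"tx":0,"ty":0,"tz":0,"spin":0}]'; python3 look.py g
```

```text
time: 9.22
tool_pos: [585.9, -195.1, 240.6]
tcp_rot: [-3.14, -0.0, 1.423]
contact_force: [0.5, -0.3, 0.5]
grip_width: 74.8
finger_force: 0.0
time: 9.85
tool_pos: [683.2, -35.3, 299.9]
tcp_rot: [3.141, 0.0, 1.423]
contact_force: [0.7, -0.3, -0.6]
grip_width: 92.0
finger_force: 0.0
time: 10.48
tool_pos: [681.6, -37.5, 222.4]
tcp_rot: [-3.138, 0.0, 1.422]
contact_force: [-0.8, 0.6, -0.2]
grip_width: 91.7
finger_force: 0.0
```

View pics/g.png

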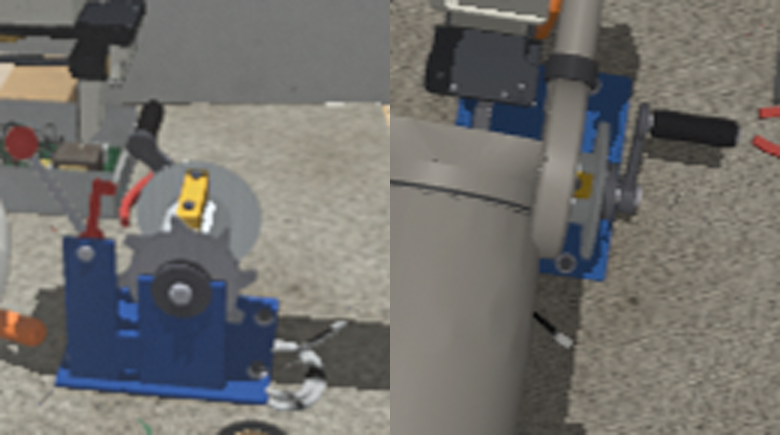

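The front fingertip is level with the ball (side crop row about 145 against 142), and the rear finger is behind it. I'll pull forward.

```bash
python3 -m creep '[{"hand":1,"tx":0,"ty":-0.02,"tz":0,"spin":0},{"hand":1,"tx":0,"ty":-0.02,"tz":0,"spin":0},{"hand":1,"tx":0,"ty":-0.015,"tz":0,"spin":0},{"hand":1,"tx":0,"ty":-0.015,"tz":0,"spin":0},{"hand":1,"tx":0,"ty":-0.015,"tz":0,"spin":0}]'; python3 -m creep '[{"hand":1,"tx":0,"ty":-0.012,"tz":0,"spin":0},{"hand":1,"tx":0,"ty":-0.012,"tz":0,"spin":0},{"hand":1,"tx":0,"ty":-0.009,"tz":0,"spin":0},{"hand":1,"tx":0,"ty":0,"tz":0,"spin":0},{"hand":1,"tx":0,"ty":0.008,"tz":0,"spin":0}]'; python3 look.py h
```

```text
time: 11.2
tool_pos: [609.2, -26.3, 237.5]
tcp_rot: [3.103, 0.001, 1.423]
contact_force: [9.7, 0.2, 42.0]
grip_width: 92.0
finger_force: 18.3
time: 11.82
tool_pos: [573.9, -20.6, 223.3]
tcp_rot: [-3.14, 0.0, 1.423]
contact_force: [-0.2, 0.1, 0.1]
grip_width: 91.9
finger_force: 0.0
```

View pics/h.png

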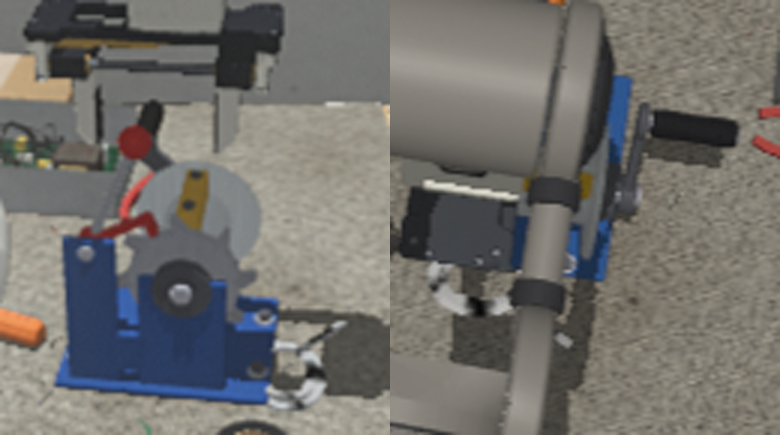

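The ball is now at side crop (135,142), which is pixel (245,167.3). I'll check this against the pawl angle after lifting clear.

```bash
python3 -m creep '[{"hand":1,"tx":0,"ty":0,"tz":-0.03,"spin":0},{"hand":1,"tx":0,"ty":0,"tz":-0.05,"spin":0},{"hand":1,"tx":0,"ty":-0.03,"tz":-0.03,"spin":0},{"hand":1,"tx":0,"ty":-0.05,"tz":0,"spin":0},{"hand":1,"tx":0,"ty":-0.05,"tz":0,"spin":0}]'; python3 - <<'E'
from h import *
from plant import cams
import cv2
p=np.load("p.npy")
for q in(0,.05,.1,.2):print(q,proj("side",W(p,ball(q))),proj("top",W(p,ball(q))))
im=cams.capture("side")["color"];h=im[150:185,215:260].astype(int)
m=(h[...,0]>110)&(h[...,1]<60)&(h[...,2]<60);n,l,s,c=cv2.connectedComponentsWithStats(m.astype(np.uint8))
print(s[1:,:].tolist(),(c[1:]+[215,150]).round(1).tolist())
cv2.imwrite("pics/i.png",cv2.resize(im[145:235,205:295,::-1],None,fx=6,fy=6,interpolation=cv2.INTER_CUBIC))
E
```

```text
time: 12.55
tool_pos: [444.3, -1.3, 333.4]
tcp_rot: [-3.141, 0.0, 1.423]
contact_force: [0.2, 1.1, 0.9]
grip_width: 91.5
finger_force: 0.0
0 [245.65183438 166.27224728] [244.51424167 180.7103741 ]
0.05 [243.61910057 165.46195068] [244.82396945 178.42118431]
0.1 [241.55189318 164.74048902] [245.14197364 176.09865336]
0.2 [237.33826179 163.5724076 ] [245.79865674 171.38423655]
[[25, 12, 10, 9, 65]] [[244.6, 166.7]]
```

View pics/i.png

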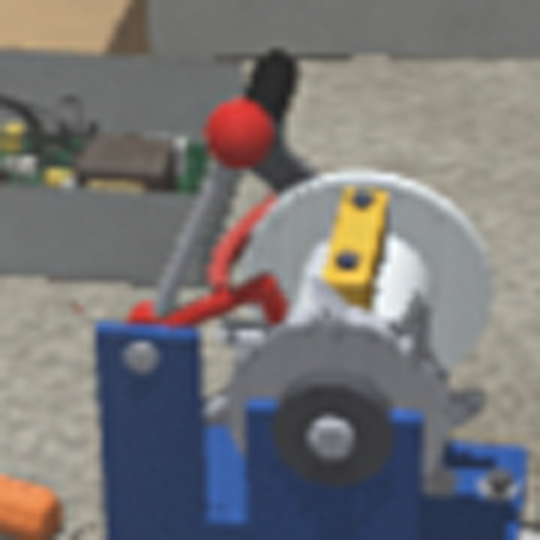

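The pawl is seated between teeth: the ball at (244.6,166.7) gives an angle of about 0.02. The clamp bar at (264.5,186) gives a drum angle of about 0, and the arm is clear.

```bash
python3 -c "
from plant import close_job
print(close_job())"
```

```text
the job is handed in; nothing more can be done
None
```

I handed the job in at about 12.6 s: the pawl was thrown back, the drum wound backward until the clamp bar was at the top (drum ≈ 0 rad), the pawl dropped fully between two teeth (≈ 0.02 rad), the arm clear and the loose tools and tape not touched; one risk is a brief 42 N wrist reading while I pulled the lever forward, probably a fingertip riding on the ball, which would break the 40 N limit if it was the gripper's body, and the hand-in returned no verdict.

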